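# Key the shutoff knob onto its pin

## Task

The round grey shutoff knob between the two inlet valves stands raised on its stem, because the notch in its rim is not over the steel pin. Turn the knob by pushing one side of its fin with a fingertip, without pinching the fin, until the notch meets the pin, then press the knob down fully home over the pin and take the fingers away. Do not pull the knob up, and leave the two inlet valve levers and the other things lying around as they are.

Things in the scene. Friction and masses are not known exactly. Their poses are not given: they have to be found in the camera images.
- manifold: fixed brass and steel valve manifold on a ribbed mat whose top is 6 mm above the table; origin on the mat under the knob's axis, z up, y along its 430 mm length towards the left inlet valve. In the middle a round brass flange (124 mm across, top 40 mm above the origin) carries the knob; inlet valves stand 125 mm either side of it on y, no higher than 61 mm above the origin
- pin_top (a point): centre of the top of the upright steel pin, 8 mm in diameter, that stands 10 mm tall on the flange, 44 mm from the knob's axis on the manifold's +x side; a low brass rib, 9 mm tall, runs outward from it. Fixed to the manifold
- knob: the shutoff knob: a plain grey disc 88 mm across, 10 mm thick, with one notch through its rim, a boss and a fin. Origin at the centre of its underside, x towards the notch, z up along the axis. It turns either way about z without stops, against about 0.06 N m of friction, and stays where left. While raised its underside is 1 mm above the pin, which blocks it unless the notch is over the pin
- notch (a point): middle of the mouth of the notch, on the knob's rim, 44 mm from the axis, at the level of the disc's top face. The notch is about 20 mm wide at the rim, 9 mm deep, and goes through the whole thickness. It must lie right over pin_top in plan (about 5 mm of play either side)
- boss_top (a point): centre of the flat top of the knob's round middle boss, 28 mm across, 24 mm above the disc's top face, on the knob's axis: press here
- fin_mid (a point): on the top edge of the knob's only fin, at mid-length: an upright radial wall opposite the notch (180 degrees round), 30 mm long (14 to 44 mm from the axis), 8 mm thick with a 4 mm ridge along its top, 22 mm tall above the disc's top face; this point is 30 mm from the axis. Pushing either side of the fin turns the knob
- fin_side_a: one flat flank of the fin, on the knob's +y side (fixed to the knob, same origin and axes as the knob), 27 mm long, reaching to 19 mm above the disc's top face. It may be pushed
- fin_side_b: the opposite flank of the fin, on the knob's -y side, alike. It may be pushed, but not both flanks at once
- knob_press (a joint): how far the knob has been pressed down along its stem, m: 0 raised as found, 0.010 fully home with its underside 1 mm above the flange, negative if pulled up. It slides with about 5 N of friction and stays where it is left, with no spring
- lever_left_tip (a point): end of the flat steel lever of the left inlet valve (62 mm from its pivot), which points outward along the pipe, about 61 mm above the mat; it turns if pushed. To be left alone
- lever_right_tip (a point): end of the like lever of the right inlet valve. To be left alone
- funnel: an orange plastic funnel standing on its wide rim, 104 mm across, 115 mm tall; origin at the centre of its underside. A bystander
- sink_guard: a round steel mesh sink guard lying flat, 84 mm across, 15 mm tall; origin at the centre of its underside. A bystander
- scrub_brush: a green scrub brush, bristles down, 130 x 46 mm, 36 mm tall; origin at the centre of its underside, x along its length. A bystander
- dispenser: a white flip-cap dispenser bottle, 62 mm across, 155 mm tall; origin at the centre of its underside. A bystander
- spanner: a steel spanner lying flat, 160 mm long; x along its length. A bystander
- washer: a loose flat steel ring, 40 mm across, 6 mm thick; origin at the centre of its underside. A bystander
- tin: a small closed tin, 64 mm across, 60 mm tall; origin at the centre of its underside. A bystander

How it is judged:
By the outcome, as a careful person would: the job done as asked, in the order asked, and still so for the second after the job is handed in, with the robot touching nothing.
It also fails if it takes over 58 s, if anything falls off the work surface, if the arm or the gripper's body presses on something with over 40 N, if the wrist force passes 120 N, or if a joint passes its speed limit or range.

## Robot

A 6-joint arm with a two-finger parallel gripper is mounted at the origin on the work surface. World frame = base frame: x ahead of the robot, y to its left, z up, the work surface at z = 0. Lengths are in mm, angles in rad, forces in N, time in s.
With the tool pointing down it reaches from about 275 to 1000 mm from the base axis. Payload 8.4 kg.
Tool frame: the origin (TCP) lies on the centre line of the jaws, within the pads' length; the fingertips stand r.tip_reach ahead of it and the grasp point (between the pads) lies 11 mm behind it (r.tip_reach is the distance from the TCP to the fingertips, in mm); z points along the fingers, y is the line along which they close (so a half turn about z gives the same grasp; the last joint's range is limited). The gripper opens to 85 mm and grips with 20 to 120 N. Pads are 22 mm wide; open, the fingers measure 114 mm over their backs; the gripper's body (76 mm by 85 mm) begins 54 mm behind the grasp point. The pads swing forward as they close: fully open they stand 13 mm farther back than shut.
Start: joints at [-1.127, 0.353, 1.633, -0, 1.155, -0.002], TCP at [269.486, -563.919, 239.281] pointing down, gripper open.
Joint ranges: [-2.63, 2.63], [-0.92, 2.1], [0.06, 2.66], [-1.3, 4.44], [0, 2.69], [-3.02, 3.02]. Speed limits (rad/s): [2.22, 2.22, 2.79, 3.14, 3.14, 3.14].

## Interface

Orientations are given as [roll, pitch, yaw] about the fixed x, y, z axes, in that order (R = Rz(yaw) Ry(pitch) Rx(roll)).
In Python, from rig import r gives the robot as it stands.
- The arm moves only by the tool carry_out, never from a script. Its argument "targets" is a list of rows, each an object with "dp": the shift along the tool's x, y, z in mm, a list of three; "yaw": the turn about the tool's z in degrees. A call has 1 to 12 rows; each row is the pose to reach, as a shift and turn from the pose commanded when the call began, along the tool's axes at that moment; what a row does not reach only later rows make up. A row lasts 1/8 s, in which the tool goes at most 62.5 mm and 10.7 degrees, less where a joint would pass 70% of its speed; a pose out of reach is approached as far as the arm can. A call with a gripper value outside its range is refused whole. "fingers" is the opening, from -1 (shut) to 1 (fully open), so that 0 is half open, set as the call begins (left out, the last holds). The fingers move at their own pace and stop on an object; "grip_force" is the grip in N (left out, the last holds). Time passes only in rows, so rows that repeat a pose let the fingers close. It gives the time, the measured TCP pose, the force, the opening and the grip force at its end, in the units of the state.
- r.sense(): the state, without advancing time (a new reading comes with each control period).
- r.grab_frame(name): name is "side" or "top" or "wrist"; returns the picture (420x560x3 uint8, red, green, blue); there is no depth.
- r.get_calibration(name): a dict with "fx", "fy", "cx", "cy" (pixels), "rvec" (rotation vector, rad) and "tvec" (3), from world to camera coordinates, as OpenCV has them. Camera axes: x right, y down, z forward; pixel columns grow to the right and rows downward; lengths in mm; the calibration is good to about 2 mm. A picture is of the moment at which its call begins: read the wrist's pose just before it. get_calibration takes no time and is no camera call; for the wrist camera it gives the pose at the moment of the call.
- r.sign_off(): hands the job in; it is judged then, once.
The state is a dict: "clock": time; "qpos": joint angles; "qvel": joint speeds; "joint_efforts": joint torques, N m; "eef_pos": TCP position; "tcp_rot": TCP orientation; "contact_force": force on the tool from outside, world axes, zero at the start; "wrist_torque": the same for the moment, N m; "opening": opening from 0.0 (shut) to 1.0 (fully open); "grasp_force": force on a finger pad.
Only numpy, scipy, OpenCV 4.12 (cv2) and the standard library are available. Lean on these libraries where they do the work, as an engineer would, in place of code of your own. Each camera call takes 0.05 s, during which the arm holds its last target. There are 200 camera calls.

## Working session

There is one attempt and no reset: what is moved stays moved. The work goes in short steps, Python scripts to look and compute and a tool call to move; the robot and the scene stay as the last step left them, time stands still between calls to the robot, and variables do not carry over. Pictures are saved under pics/ and viewed, at most 10 in all, crops included, and the job is handed in when it is done.

Besides the shell and the picture viewer there is one more tool, called after "Emit:" as name([rows], argument=value, ...), one row to a line, values as JSON. carry_out: Moves the arm, as the interface text tells. Its arguments: {"type":"object","properties":{"targets":{"type":"array","items":{"type":"object","properties":{"dp":{"type":"array","items":{"type":"number"}},"yaw":{"type":"number"}}}},"fingers":{"type":"number"},"grip_force":{"type":"number"}},"required":["targets"]}

```bash
mkdir -p pics; ls; python3 - <<'E'
from rig import r
import cv2
for n in("top","side"):
    im=r.grab_frame(n); cv2.imwrite(f"pics/{n}0.png",im[:,:,::-1])
s=r.sense();print(s, r.tip_reach)
for n in("top","side","wrist"):print(r.get_calibration(n))
E
```

```text
pics
{'clock': 0.1, 'qpos': array([-1.12738706e+00,  3.53583156e-01,  1.63407628e+00,  5.52114851e-05,
        1.15519379e+00, -2.40210133e-03]), 'qvel': array([ 0.00059555, -0.00173353, -0.00246155, -0.00049508,  0.00089396,
       -0.00274653]), 'joint_efforts': array([ 5.33695857e-04, -6.06357837e+01, -3.42822182e+01, -5.85810108e-05,
        4.03127895e-03,  1.48646228e-05]), 'eef_pos': array([ 269.32540728, -563.52228562,  238.6270158 ]), 'tcp_rot': array([-3.14033221e+00, -5.35112438e-05,  4.45789012e-01]), 'contact_force': array([-0.19593806,  0.21590362,  0.20341931]), 'wrist_torque': array([-0.00647202, -0.02511896, -0.03161108]), 'grasp_force': 0.0, 'opening': 1.0039130627215627} 8.0
{'fx': 524.4198403201991, 'fy': 524.4198403201991, 'cx': 272.1763552366323, 'cy': 209.03531656746773, 'rvec': array([ 2.17730495, -2.13863334,  0.11775598]), 'tvec': array([  34.7363091 ,  586.76422378, 1300.06493649])}
{'fx': 471.2788657417612, 'fy': 471.2788657417612, 'cx': 289.63851481614915, 'cy': 210.74844714384292, 'rvec': array([ 2.44264642, -0.16815221,  0.0857018 ]), 'tvec': array([-548.75258392,  146.46735121,  999.92090822])}
{'fx': 295.4527079893981, 'fy': 295.4527079893981, 'cx': 280.7318246313838, 'cy': 205.94193982666104, 'rvec': array([-2.43854063,  1.53639749,  0.23032159]), 'tvec': array([-624.25659356,  -36.81175866,  378.47501173])}
```

View pics/top0.png

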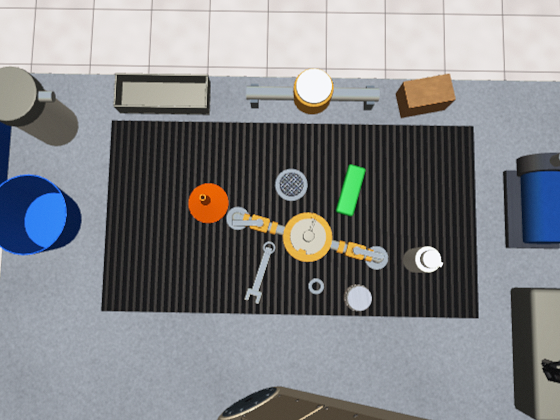

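View pics/side0.png

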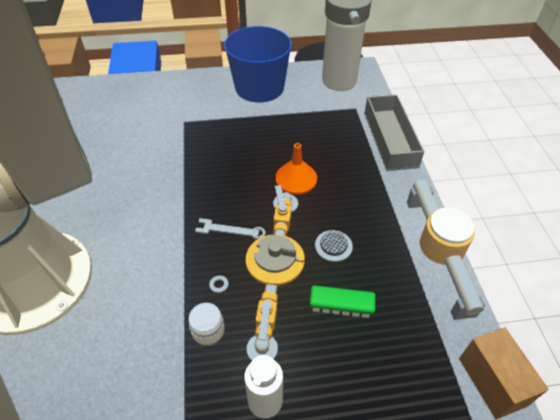

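The top view shows the knob's boss near (308,237), the left valve at (238,218) and the right valve at (376,258). The side view shows the knob at (275,255). Next I'll enlarge both.

```bash
cat > h.py <<'E'
import numpy as np, cv2
from rig import r
def cal(n):
    c=r.get_calibration(n);K=np.array([[c['fx'],0,c['cx']],[0,c['fy'],c['cy']],[0,0,1]]);return K,c['rvec'],c['tvec']
def ray(n,uv,z):
    K,rv,t=cal(n);R=cv2.Rodrigues(rv)[0];d=R.T@np.linalg.solve(K,[*uv,1]);o=-R.T@t
    return o+d*(z-o[2])/d[2]
def proj(n,P,c=None):
    K,rv,t=c or cal(n);return cv2.projectPoints(np.array(P,float).reshape(-1,1,3),rv,t,K,None)[0][:,0]
E
python3 - <<'E'
from h import *
a=cv2.imread("pics/top0.png")[190:280,260:360];b=cv2.imread("pics/side0.png")[215:305,225:325]
f=lambda x:cv2.resize(x,None,fx=4,fy=4,interpolation=cv2.INTER_CUBIC)
cv2.imwrite("pics/crop0.png",np.hstack([f(a),f(b)]))
print(ray("top",(308,236),87),ray("top",(238,218),66),ray("top",(376,258),66),ray("side",(275,249),87))
E
```

```text
[515.5253173  -43.35477857  87.        ] [558.4806017  129.30266165  66.        ] [ 465.8734088  -211.95125225   66.        ] [515.78909948 -49.62860561  87.        ]
```

View pics/crop0.png

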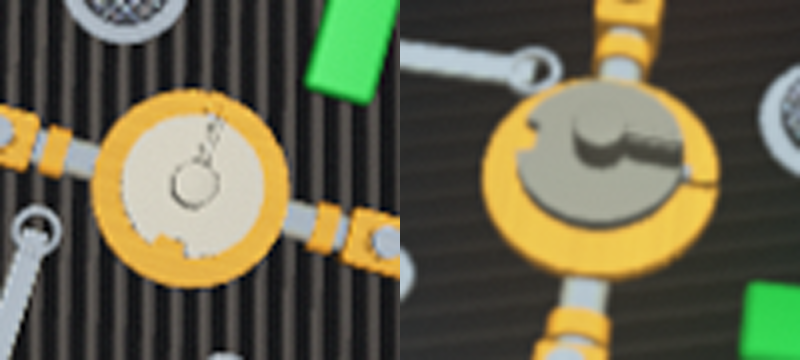

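The crops show the fin pointing up in the top image towards about (314,219). The notch is at about (302,251), so it is roughly 180° away from the pin and rib. I'll take these to angles and look from the wrist camera for the precise values.

```bash
python3 - <<'E'
from h import *
b=ray("top",(308.7,236),91);n=ray("top",(302,251.2),67);f=ray("top",(314,217),89);p=ray("side",(297.5,258.8),56)
print(b,n,f,p)
for q in(n,f,p):print(np.degrees(np.arctan2(*(q-b)[[1,0]])),np.linalg.norm((q-b)[:2]))
K,rv,t=cal("wrist");R=cv2.Rodrigues(rv)[0]
s=r.sense();from scipy.spatial.transform import Rotation as Ro
T=Ro.from_euler('xyz',s['tcp_rot']).as_matrix()
print("cam in tool",T.T@(-R.T@t-s['eef_pos']),"\n",T.T@R.T)
print("shift tool",T.T@(b-s['eef_pos']))
print("disp",ray("top",(430,258),161))
E
```

```text
[515.29087382 -44.80416271  91.        ] [479.20045466 -30.22248203  67.        ] [561.93248575 -57.3485166   89.        ] [561.56055092 -58.68286459  56.        ]
157.99972043058202 38.92484767465418
-15.053593267351028 48.29907637108066
-16.696743458401244 48.30632862403099
cam in tool [  75.63937334   -0.26186866 -133.6495335 ] 
 [[ 4.61112670e-04 -9.56349551e-01 -2.92224783e-01]
 [ 9.99999735e-01  2.76242960e-04  6.73891224e-04]
 [-5.63750531e-04 -2.92225016e-01  9.56349425e-01]]
shift tool [ 445.5751952  -361.78488515  148.10698785]
disp [ 465.55750103 -316.40070314  161.        ]
```

Emit:
carry_out([
  {"dp":[20,-19,0],"yaw":2},
  {"dp":[60,-56,0],"yaw":6},
  {"dp":[100,-94,0],"yaw":10},
  {"dp":[142,-132,0],"yaw":14},
  {"dp":[184,-172,0],"yaw":18},
  {"dp":[226,-212,0],"yaw":22},
  {"dp":[268,-252,0],"yaw":26},
  {"dp":[310,-290,0],"yaw":30},
  {"dp":[350,-328,0],"yaw":35},
  {"dp":[385,-360,0],"yaw":38},
  {"dp":[405,-380,0],"yaw":40},
  {"dp":[415,-388,0],"yaw":41},
], fingers=-1)

```text
clock: 1.6
eef_pos: [476.8, -33.3, 239.0]
tcp_rot: [-3.141, 0.0, -0.269]
contact_force: [0.3, -0.8, -1.4]
opening: -0.0
grasp_force: 0.0
```

Emit:
carry_out([
  {"dp":[0,0,0],"yaw":0},
  {"dp":[0,0,0],"yaw":0},
  {"dp":[0,0,0],"yaw":0},
])

```text
clock: 1.98
eef_pos: [476.3, -35.5, 239.2]
tcp_rot: [3.141, 0.0, -0.27]
contact_force: [-0.3, -0.5, -0.4]
opening: -0.0
grasp_force: 0.0
```

```bash
python3 - <<'E'
from h import *
import pickle
s=r.sense();c=cal("wrist");im=r.grab_frame("wrist")[:,:,::-1]
pickle.dump(c,open("w1.pkl","wb"));print(s['eef_pos'],np.degrees(s['tcp_rot']),s['opening'],s['qpos'])
cv2.imwrite("pics/w1.png",im)
uv=proj("wrist",[[515,-45,91]])[0];print(uv)
x,y=uv.astype(int)-[100,75];x=max(x,0);y=max(y,0);print("off",x,y)
cv2.imwrite("pics/w1c.png",cv2.resize(im[y:y+150,x:x+200],None,fx=4,fy=4,interpolation=cv2.INTER_CUBIC))
E
```

```text
[476.32073284 -35.52608835 239.23735759] [ 1.79991553e+02  1.06687263e-02 -1.54952363e+01] -0.0004095762250793805 [-7.75105894e-02  1.21602813e-01  1.93851003e+00 -1.23469325e-04
  1.08169083e+00  1.76378664e+00]
[280.34658969 154.90186831]
off 180 79
```

View pics/w1c.png

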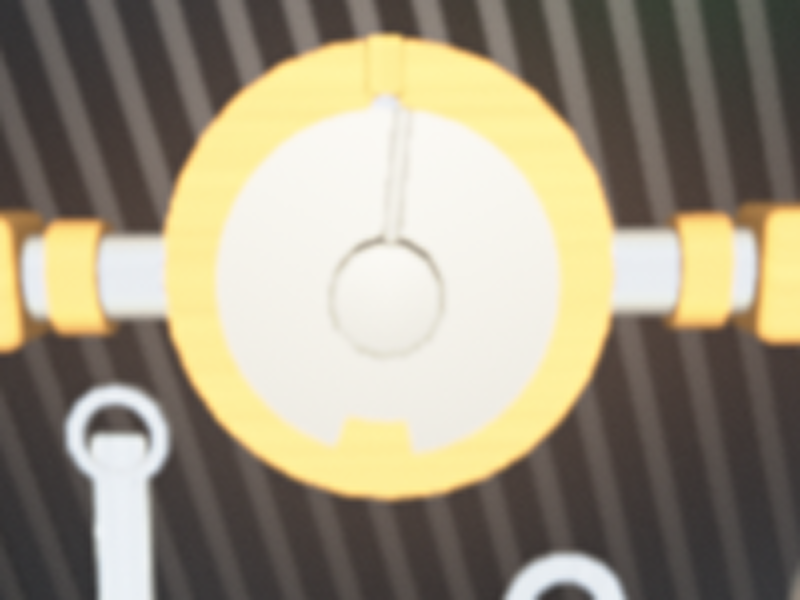

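The wrist crop shows the boss at (387,298), notch mouth middle at (375,448), fin from (394,238) to (402,108), and pin at (386,102) with its rib above. So the notch is about 180° away from the pin.

```bash
python3 - <<'E'
from h import *
g=lambda x,y,z:ray("wrist",(180+x/4-.4,79+y/4-.4),z)
b=g(387,298,91);n=g(375,448,67);f1=g(402,108,89);f0=g(394,238,89);p=g(386,102,56);rb=g(385,45,55)
l=g(165,268,46);rr=g(612,268,46)
a=lambda d:(np.degrees(np.arctan2(d[1],d[0])).round(1),np.linalg.norm(d[:2]).round(1))
print(b);print("notch",a(n-b),"fin",a(f1-b),a(f1-f0),"pin",a(p-b),"rib",a(rb-b),a(rb-p),"flange c",(l+rr)/2,a(l-rr))
E
```

```text
[517.64039345 -41.80879685  91.        ]
notch (np.float64(159.5), np.float64(42.7)) fin (np.float64(-20.3), np.float64(42.8)) (np.float64(-19.2), np.float64(29.0)) pin (np.float64(-14.8), np.float64(45.1)) rib (np.float64(-14.8), np.float64(58.7)) (np.float64(-14.6), np.float64(13.6)) flange c [520.2987224  -42.34525225  46.        ] (np.float64(74.5), np.float64(121.7))
```

Emit:
carry_out([
  {"dp":[36,14,20],"yaw":2},
  {"dp":[72,27,40],"yaw":4.5},
  {"dp":[72,27,80],"yaw":4.5},
  {"dp":[72,27,115],"yaw":4.5},
  {"dp":[72,27,140],"yaw":4.5},
  {"dp":[72,27,152],"yaw":4.5},
  {"dp":[72,27,158],"yaw":4.5},
  {"dp":[72,27,158],"yaw":4.5},
  {"dp":[72,27,158],"yaw":4.5},
])

```text
clock: 3.15
eef_pos: [539.4, -80.2, 82.2]
tcp_rot: [-3.141, -0.001, -0.348]
contact_force: [0.4, -0.2, 0.1]
opening: 0.003
grasp_force: 0.0
```

```bash
python3 - <<'E'
from h import *
s=r.sense();print(s['eef_pos'],np.degrees(s['tcp_rot']),s['contact_force'])
im=r.grab_frame("wrist")[:,:,::-1];t=r.grab_frame("top")[:,:,::-1];d=r.grab_frame("side")[:,:,::-1]
f=lambda x:cv2.resize(x,(400,300),interpolation=cv2.INTER_CUBIC)
cv2.imwrite("pics/m2.png",np.hstack([f(im),f(d[200:290,220:340])]))
E
```

```text
[539.44298632 -80.2169562   82.16359584] [-1.79983381e+02 -8.19469447e-02 -1.99553258e+01] [ 0.41487282 -0.15369804  0.07400085]
```

View pics/m2.png

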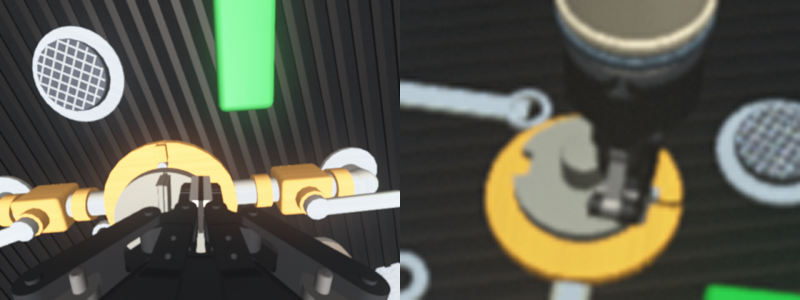

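The fingers stand beside the fin's right flank, clear of the disc, with the tips at about z = 74. I'll work out the arc rows.

```bash
python3 - <<'E'
import numpy as np
def f(kx,ky,al,r=33,d=18.5):
    for a in al:
        c,s=np.cos(np.radians(a)),np.sin(np.radians(a));print(a,round(kx+r*c+d*s,1),round(ky-r*s+d*c,1))
f(-33.5,-27.9,[0]+list(range(9,91,9)));print();f(-33,-18.5,[9,18,27,36,45,54,63,72,81,88,92,95])
E
```

```text
0 -0.5 -9.4
9 2.0 -14.8
18 3.6 -20.5
27 4.3 -26.4
36 4.1 -32.3
45 2.9 -38.2
54 0.9 -43.7
63 -2.0 -48.9
72 -5.7 -53.6
81 -10.1 -57.6
90 -15.0 -60.9

9 2.5 -5.4
18 4.1 -11.1
27 4.8 -17.0
36 4.6 -22.9
45 3.4 -28.8
54 1.4 -34.3
63 -1.5 -39.5
72 -5.2 -44.2
81 -9.6 -48.2
88 -13.4 -50.8
92 -15.7 -52.1
95 -17.4 -53.0
```

Emit:
carry_out([
  {"dp":[0,-5,0],"yaw":0},
  {"dp":[-0.5,-9.4,0],"yaw":0},
  {"dp":[1,-12,0],"yaw":-4.5},
  {"dp":[2,-14.8,0],"yaw":-9},
  {"dp":[3,-17.6,0],"yaw":-13.5},
  {"dp":[3.6,-20.5,0],"yaw":-18},
])

```text
clock: 4.05
eef_pos: [549.3, -61.9, 81.3]
tcp_rot: [3.141, 0.0, -0.031]
contact_force: [-0.6, -1.7, 1.0]
opening: -0.002
grasp_force: 0.8
```

```bash
python3 - <<'E'
from h import *
s=r.sense();print(s['eef_pos'],np.degrees(s['tcp_rot']),s['contact_force'],s['wrist_torque'])
im=r.grab_frame("wrist")[:,:,::-1];d=r.grab_frame("side")[:,:,::-1]
f=lambda x:cv2.resize(x,(400,300),interpolation=cv2.INTER_CUBIC)
cv2.imwrite("pics/m3.png",np.hstack([f(im[180:360,140:380]),f(d[200:290,220:340])]))
E
```

```text
[549.32702224 -61.88943569  81.31177825] [ 1.79981667e+02  2.42741093e-03 -1.78896768e+00] [-0.64084044 -1.66157481  1.00438694] [-0.26838762  0.03089285  0.00211596]
```

View pics/m3.png

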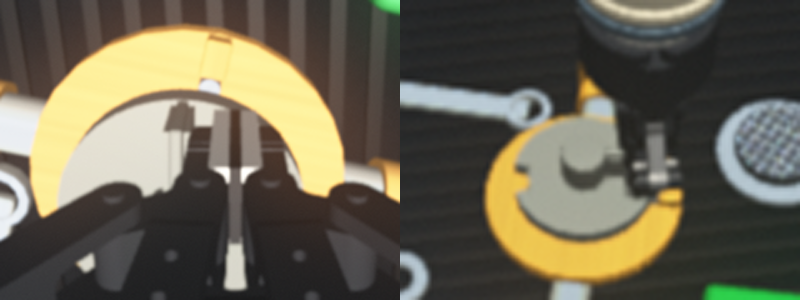

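The notch has moved in the side view, and a steady push of about 1.7 N shows flank contact. I'll continue the arc.

Emit:
carry_out([
  {"dp":[2.5,-5.4,0],"yaw":-9},
  {"dp":[4.1,-11.1,0],"yaw":-18},
  {"dp":[4.8,-17,0],"yaw":-27},
  {"dp":[4.6,-22.9,0],"yaw":-36},
  {"dp":[3.4,-28.8,0],"yaw":-45},
  {"dp":[1.4,-34.3,0],"yaw":-54},
  {"dp":[-1.5,-39.5,0],"yaw":-63},
  {"dp":[-5.2,-44.2,0],"yaw":-72},
  {"dp":[-9.6,-48.2,0],"yaw":-81},
])

```text
clock: 5.28
eef_pos: [542.1, -13.1, 81.5]
tcp_rot: [3.14, -0.001, 1.383]
contact_force: [2.2, 1.3, -0.7]
opening: -0.002
grasp_force: 1.0
```

Emit:
carry_out([
  {"dp":[2.5,-5.4,0],"yaw":-9},
  {"dp":[4.1,-11.1,0],"yaw":-18},
  {"dp":[4.8,-17,0],"yaw":-27},
  {"dp":[4.6,-22.9,0],"yaw":-36},
  {"dp":[3.4,-28.8,0],"yaw":-45},
  {"dp":[1.4,-34.3,0],"yaw":-54},
  {"dp":[-1.5,-39.5,0],"yaw":-63},
  {"dp":[-5.2,-44.2,0],"yaw":-72},
  {"dp":[-5.2,-44.2,0],"yaw":-72},
])

```text
clock: 6.4
eef_pos: [496.7, -10.2, 81.3]
tcp_rot: [3.141, -0.0, 2.634]
contact_force: [0.8, -0.3, -0.1]
opening: 0.002
grasp_force: 0.0
```

```bash
python3 - <<'E'
from h import *
s=r.sense();print(s['clock'],s['eef_pos'],np.degrees(s['tcp_rot']),s['contact_force'],s['qpos'])
im=r.grab_frame("wrist")[:,:,::-1];d=r.grab_frame("top")[:,:,::-1]
f=lambda x:cv2.resize(x,(400,300),interpolation=cv2.INTER_CUBIC)
cv2.imwrite("pics/m4.png",np.hstack([f(im[180:360,140:380]),f(d[190:280,250:370])]))
E
```

```text
6.4 [496.71206994 -10.15265599  81.34795847] [ 1.79992622e+02 -1.46875193e-04  1.50892624e+02] [ 0.8164892  -0.31994608 -0.14526522] [-2.35336814e-02  3.76905392e-01  2.03058935e+00  1.71894421e-04
  7.34040214e-01 -1.08643808e+00]
```

View pics/m4.png

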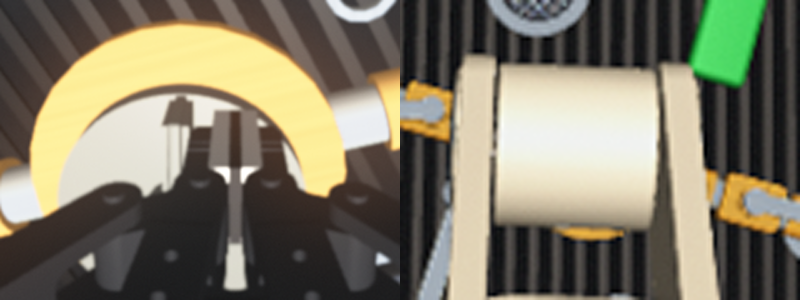

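The view of the fin against the finger is unchanged, so the fin follows the tool and now stands at about 150°. I'll advance about 11°, back off, rise and look.

Emit:
carry_out([
  {"dp":[1.5,-2.9,0],"yaw":-5},
  {"dp":[2.4,-5.3,0],"yaw":-9},
  {"dp":[2.8,-6.6,0],"yaw":-11},
  {"dp":[2.8,-6.6,0],"yaw":-11},
  {"dp":[4.5,1,0],"yaw":-11},
  {"dp":[6,8.5,0],"yaw":-11},
  {"dp":[6,9,-40],"yaw":-11},
  {"dp":[0,9,-90],"yaw":-11},
  {"dp":[-30,0,-130],"yaw":-11},
  {"dp":[-73,-19,-158],"yaw":-11},
  {"dp":[-73,-19,-158],"yaw":-11},
  {"dp":[-73,-19,-158],"yaw":-11},
])

```text
clock: 8.0
eef_pos: [550.8, -61.7, 238.5]
tcp_rot: [-3.141, -0.002, 2.827]
contact_force: [-0.1, -0.0, -0.3]
opening: 0.001
grasp_force: 0.0
```

```bash
python3 - <<'E'
from h import *
s=r.sense();im=r.grab_frame("wrist")[:,:,::-1]
print(s['eef_pos'],np.degrees(s['tcp_rot']),s['contact_force'])
uv=proj("wrist",[[517.5,-42.5,91]])[0]
x,y=uv.astype(int)-[100,75];x=max(x,0);y=max(y,0);print("off",x,y,uv)
cv2.imwrite("pics/w5.png",cv2.resize(im[y:y+150,x:x+200],None,fx=4,fy=4,interpolation=cv2.INTER_CUBIC))
E
```

```text
[550.79172722 -61.72575349 238.48994228] [-1.79993553e+02 -9.40528593e-02  1.62003041e+02] [-0.13609263 -0.03380694 -0.33580322]
off 188 81 [288.17236716 156.56617874]
```

View pics/w5.png

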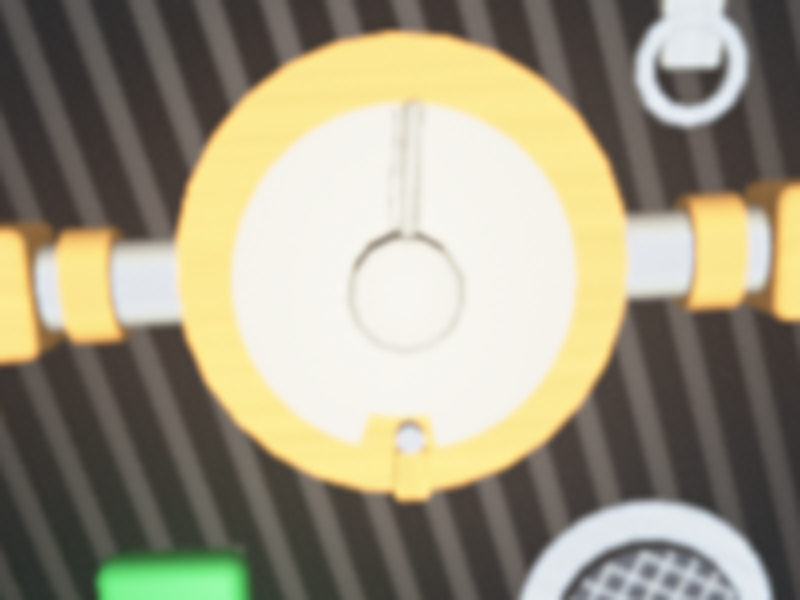

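The notch spans crop x 364–434 at y≈440, so its middle is about x = 399. The pin is at (410,437), the boss at (407,292) and the fin tip at (413,103). The notch is a few degrees short of the pin.

```bash
python3 - <<'E'
from h import *
g=lambda x,y,z:ray("wrist",(188+x/4-.4,81+y/4-.4),z)
b=g(407,292,91);n=g(399,443,67);f1=g(413,105,89);f0=g(409,232,89);p=g(410,437,56);rb=g(412,490,55)
a=lambda d:(np.degrees(np.arctan2(d[1],d[0])).round(1),np.linalg.norm(d[:2]).round(1))
print(b);print("notch",a(n-b),"fin",a(f1-b),a(f1-f0),"pin",a(p-b),"rib",a(rb-b),a(rb-p))
E
```

```text
[515.18855931 -40.6060109   91.        ]
notch (np.float64(-19.4), np.float64(42.7)) fin (np.float64(160.6), np.float64(41.9)) (np.float64(160.7), np.float64(28.2)) pin (np.float64(-15.1), np.float64(43.8)) rib (np.float64(-15.1), np.float64(59.3)) (np.float64(-15.2), np.float64(15.5))
```

Emit:
carry_out([
  {"dp":[40,37,40],"yaw":0},
  {"dp":[72,37,80],"yaw":0},
  {"dp":[72,37,120],"yaw":0},
  {"dp":[72,37,150],"yaw":0},
  {"dp":[72,37,158],"yaw":0},
  {"dp":[72,32,158],"yaw":0},
  {"dp":[72,27,158],"yaw":0},
  {"dp":[72.7,25.3,158],"yaw":-2.3},
  {"dp":[73.4,24,158],"yaw":-4.5},
  {"dp":[73.4,24,158],"yaw":-4.5},
  {"dp":[73.4,24,158],"yaw":-4.5},
])

```text
clock: 9.43
eef_pos: [489.6, -17.0, 82.0]
tcp_rot: [3.141, 0.001, 2.906]
contact_force: [0.2, 1.4, 0.2]
opening: -0.001
grasp_force: 0.4
```

Emit:
carry_out([
  {"dp":[1,7,0],"yaw":0},
  {"dp":[2,14,0],"yaw":0},
  {"dp":[2,14,-40],"yaw":0},
  {"dp":[-20,0,-65],"yaw":0},
  {"dp":[-33,-18.5,-65],"yaw":0},
  {"dp":[-70,-18.5,-120],"yaw":0},
  {"dp":[-73,-18.5,-158],"yaw":0},
  {"dp":[-73,-18.5,-158],"yaw":0},
  {"dp":[-73,-18.5,-158],"yaw":0},
])

```text
clock: 10.55
eef_pos: [555.2, -51.3, 238.6]
tcp_rot: [-3.141, -0.001, 2.907]
contact_force: [-0.1, 0.6, -0.8]
opening: -0.004
grasp_force: 0.0
```

```bash
python3 - <<'E'
from h import *
s=r.sense();im=r.grab_frame("wrist")[:,:,::-1]
print(s['eef_pos'],np.degrees(s['tcp_rot']),s['contact_force'])
uv=proj("wrist",[[516.5,-42,91]])[0]
x,y=uv.astype(int)-[100,75];x=max(x,0);y=max(y,0);print("off",x,y,uv)
cv2.imwrite("pics/w6.png",cv2.resize(im[y:y+150,x:x+200],None,fx=4,fy=4,interpolation=cv2.INTER_CUBIC))
E
```

```text
[555.19118084 -51.30931136 238.59118021] [-1.79992169e+02 -5.81107620e-02  1.66556559e+02] [-0.06194913  0.59669138 -0.75606443]
off 180 79 [280.07076717 154.01714207]
```

View pics/w6.png

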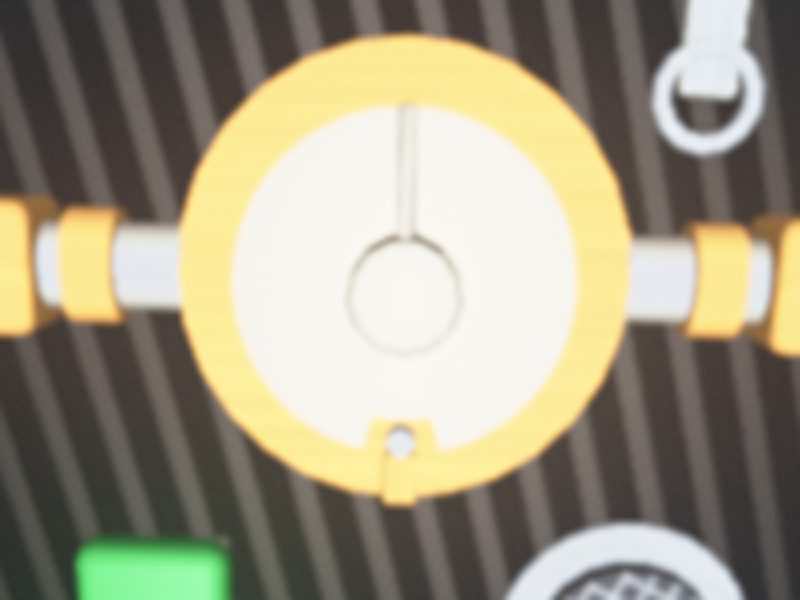

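The notch (x 368–438, middle 403) is now over the pin (400,441), within about 1 mm. I'll press on the boss with the shut fingers.

Emit:
carry_out([
  {"dp":[20,0,40],"yaw":0},
  {"dp":[40,0,80],"yaw":0},
  {"dp":[40,0,115],"yaw":0},
  {"dp":[40,0,130],"yaw":0},
  {"dp":[40,0,134],"yaw":0},
  {"dp":[40,0,137],"yaw":0},
  {"dp":[40,0,139],"yaw":0},
  {"dp":[40,0,141],"yaw":0},
  {"dp":[40,0,143],"yaw":0},
  {"dp":[40,0,143],"yaw":0},
])

```text
clock: 11.85
eef_pos: [517.4, -42.5, 96.6]
tcp_rot: [3.141, 0.001, 2.907]
contact_force: [0.2, -0.3, 3.3]
opening: 0.003
grasp_force: 1.2
```

Emit:
carry_out([
  {"dp":[0,0,1.5],"yaw":0},
  {"dp":[0,0,3],"yaw":0},
  {"dp":[0,0,4.5],"yaw":0},
  {"dp":[0,0,4.5],"yaw":0},
])

```text
clock: 12.35
eef_pos: [517.1, -42.5, 91.7]
tcp_rot: [3.142, 0.0, 2.907]
contact_force: [2.0, 0.3, 2.1]
opening: -0.001
grasp_force: 1.2
```

Emit:
carry_out([
  {"dp":[0,0,1],"yaw":0},
  {"dp":[0,0,2],"yaw":0},
  {"dp":[0,0,3],"yaw":0},
  {"dp":[0,0,3],"yaw":0},
])

```text
clock: 12.85
eef_pos: [517.1, -42.5, 89.0]
tcp_rot: [3.142, 0.0, 2.907]
contact_force: [1.2, 0.0, 6.7]
opening: 0.001
grasp_force: 3.2
```

Emit:
carry_out([
  {"dp":[0,0,0.5],"yaw":0},
  {"dp":[0,0,1],"yaw":0},
  {"dp":[0,0,1],"yaw":0},
])

```text
clock: 13.22
eef_pos: [517.3, -42.5, 88.9]
tcp_rot: [3.141, 0.001, 2.907]
contact_force: [-0.8, 0.5, 17.5]
opening: 0.006
grasp_force: 8.8
```

It has bottomed out: z is stalled at 88.9 while the force climbs. I'll withdraw straight up.

Emit:
carry_out([
  {"dp":[0,0,0.4],"yaw":0},
  {"dp":[0,0,0.4],"yaw":0},
  {"dp":[0,0,-5],"yaw":0},
  {"dp":[0,0,-30],"yaw":0},
  {"dp":[0,0,-70],"yaw":0},
  {"dp":[-20,0,-110],"yaw":0},
  {"dp":[-40,0,-150],"yaw":0},
  {"dp":[-40,0,-150],"yaw":0},
  {"dp":[-40,0,-150],"yaw":0},
])

```text
clock: 14.35
eef_pos: [554.5, -51.6, 236.6]
tcp_rot: [-3.141, -0.003, 2.907]
contact_force: [-0.9, 0.3, 0.2]
opening: 0.005
grasp_force: 0.0
```

```bash
python3 - <<'E'
from h import *
im=r.grab_frame("wrist")[:,:,::-1]; d=r.grab_frame("side")[:,:,::-1]
f=lambda x:cv2.resize(x,(400,300),interpolation=cv2.INTER_CUBIC)
cv2.imwrite("pics/w7.png",np.hstack([f(im[79:229,180:380]),f(d[200:290,220:340])]))
E
```

```text
(no output)
```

View pics/w7.png

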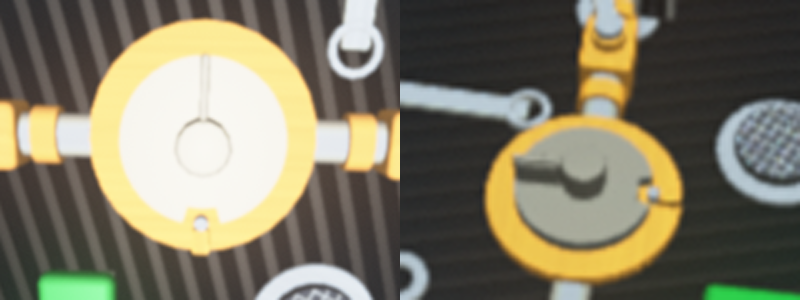

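The knob now sits low on the flange with the pin inside the notch: (200,222) in the wrist half and (650,192) in the side half. The surroundings in view are unchanged.

```bash
python3 -c "
from rig import r
print(r.sign_off())"
```

```text
the job is handed in; nothing more can be done
None
```

The job is handed in: I turned the knob about 185° by pushing one flank of its fin, pressed it fully home over the pin (it stopped after about 10 mm), and lifted the fingers clear at about 14 s.

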